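# Swing the magnifier over the water-test comparator and lock it with the square key

## Robot

A 6-joint arm with a two-finger parallel gripper is mounted at the origin on a cart in front of the work surface, level with it; the furniture and walls round the work are solid. World frame = base frame: x ahead of the robot, y to its left, z up, the work surface at z = 0. Lengths are in mm, angles in rad, forces in N, time in s.
With the tool pointing down it reaches from about 350 to 775 mm from the base axis. Payload 7.3 kg.
Tool frame: the origin (TCP) lies midway between the tips of the shut fingers; the grasp point (between the pads) lies 19 mm behind it (manip.tcp_to_grasp is the distance from the TCP to the grasp point, in mm); z points along the fingers, y is the line along which they close (so a half turn about z gives the same grasp; the last joint's range is limited). The gripper opens to 92 mm and grips with 3 to 60 N. Pads are 19 mm wide; open, the fingers measure 130 mm over their backs; the gripper's body (75 mm by 190 mm) begins 47 mm behind the grasp point.
Start: joints at [1.15, 0.342, 1.524, -0, 1.275, -0.146], TCP at [142.446, 505.328, 204.441] pointing down, gripper open.
Joint ranges: [-2.53, 2.53], [-0.77, 2.02], [0.04, 2.7], [-1, 4.14], [0.28, 2.66], [-3.11, 3.11]. Speed limits (rad/s): [2.57, 2.57, 3.14, 3.14, 3.14, 3.14].

## Interface

Orientations are given as a unit quaternion [w, x, y, z].
In Python, from station import manip gives the robot as it stands. The module is installed in compiled form; this text tells all that it offers. Calls block until the motion is done:
- manip.reach(position, orientation): joint-space move of the TCP to a pose.
- manip.servo_line(position, rot=None, velocity=150, threshold=None): straight line of the TCP; rot=None keeps the orientation; velocity is the mean speed in mm/s. With threshold (N) it stops when the force on the tool has changed by that much, and returns True; else False.
- manip.move_j(angles): joint-space move.
- manip.open() and manip.grasp(f_grip=None): open the fingers fully, or close them until they stop; f_grip is the grip in N (None keeps the last).
- manip.pause(seconds).
- manip.ik(position, orientation): joint angles nearest the present ones, or None.
- manip.state(): the state.
- manip.read_camera(name): name is "side" or "top"; returns a dict with "frame" (420x560x3 uint8, red, green, blue), "camera_matrix" (3x3 intrinsics, pixels), "rvec" (rotation vector, rad) and "tvec" (3), from world to camera coordinates, as OpenCV has them. Camera axes: x right, y down, z forward; pixel columns grow to the right and rows downward; lengths in mm; the calibration is good to about 2 mm. A picture is of the moment at which its call begins. There is no depth.
A pose or a line that the arm cannot do raises manip.Unreachable and nothing moves.
- manip.sign_off(): hands the job in; it is judged then, once.
The state is a dict: "time_s": time; "joint_positions": joint angles; "dq": joint speeds; "effort": joint torques, N m; "ee_pos": TCP position; "tcp_rot": TCP orientation; "wrist_force": force on the tool from outside, world axes, zero at the start; "ft_torque": the same for the moment, N m; "opening": finger opening in mm; "grip_force": force on a finger pad.
Only numpy, scipy, OpenCV 4.12 (cv2) and the standard library are available. Lean on these libraries where they do the work, as an engineer would, in place of code of your own. Each camera call takes 0.05 s, during which the arm holds its last target. There are 200 camera calls.

## Task

Swing the magnifier round until its lens is centred over the comparator block on the worktop. Then lock it there: take the red T-handled key from its stand, push it fully down into the square recess of the brass screw on top of the magnifier's pivot and turn it clockwise (seen from above) until it stops. Leave the key standing in the screw, and do not push about the comparator or the bottles.

Things in the scene. Friction and masses are not known exactly. Their poses are not given: they have to be found in the camera images.
- stand_foot: Foot and column of the swing-arm magnifier, fixed to the worktop: dark round foot 100 mm across, steel column 26 mm across, at the top a black guard collar 58 mm across whose rim is 138 mm above the worktop. Origin: on the pivot axis, at the worktop; z up. The arm swings about this vertical axis.
- magnifier_arm (a joint): Swing of the magnifier arm about the vertical pivot, rad, -0.7 to 2.0; at 0 the arm points along the -x axis of stand_foot; it grows counter-clockwise seen from above. Stiff friction joint (about 0.25 N m, some 3 N at the grip post): it stays where it is left, at any time, also when the screw is tight.
- grip_post (a point): Centre of the top of the orange upright grip post on the white arm: a round rod 14 mm thick, 85 mm from the pivot axis, top 152 mm above the worktop; it stands free above 106 mm (arm top 102 mm, low boss round the post's foot). Pinch it from above and lead it round, or push it.
- lens (a point): Centre of the clear round lens at the end of the arm (white ring 90 mm outside, lens 76 mm, underside 90 mm and top 103 mm above the worktop), 150 mm from the pivot axis, in line with the grip post.
- comparator: Pale comparator block with pink colour fields, 96 x 32 x 22 mm, loose on the worktop; origin: centre of its underside, x along its length. It lies 137 to 160 mm from the pivot axis, to be read through the lens.
- lock_socket (a point): Centre of the mouth of the square recess in the brass lock screw's face, on the pivot axis, 135 mm above the worktop. Recess 13.4 mm square, 23 mm deep, walls along this point's x and y axes; z up. The face (45 mm across, red dot at its +x side) lies 3 mm below the rim of a guard collar 51 mm wide inside, so fingers cannot turn it.
- lock_screw (a joint): Turn of the captive lock screw, rad, clockwise seen from above, 0 (loose) to 1.3 (hard stop, fully tight); it starts at 0 to 0.3, turns with light friction (about 0.08 N m) and stays where it is left. It does not sink as it turns and does not turn with the arm.
- square_key: Steel key, red T-handle, 74 mm tall. Origin: centre of the tip, z up. From the tip: 12 mm square shank (walls along x and y; last 5 mm tapered to 6 mm); at 20 mm a shoulder 30 mm across, 8 mm thick, which rests on the screw's face when fully in; 14 mm stem; handle bar at 52 to 74 mm, 64 mm along x, 16 mm along y (grasp across this). Fits the recess at any quarter turn, play 0.12 rad.
- stand_key: Grey stand in which the key stands upright at the start, fixed to the worktop: block 56 x 56 x 34 mm on a 70 x 70 mm rubber foot, with a 13.6 mm square hole 24 mm deep in its top; the key's shoulder rests on the top, so the key's tip is 14 mm above the worktop. Origin: centre of the underside, z up.
- bottle_blue: Loose white bottle with blue cap, 60 mm across, 114 mm tall; origin: centre of the underside. A bystander.
- bottle_red: Loose white bottle with red cap, 60 mm across, 114 mm tall; origin: centre of the underside. A bystander.
- dropper_green: Loose small dropper bottle with green cap, 27 mm across, 58 mm tall; origin: centre of the underside. A bystander.
- dropper_yellow: Loose small dropper bottle with yellow body and cap, 27 mm across, 58 mm tall; origin: centre of the underside. A bystander.
Things that resemble listed ones, but are neither listed nor needed, are in the scene too. There is more than one size of the square_key; the job needs the larger. Leave any blue look-alike of the comparator alone.

How it is judged:
By the outcome, as a careful person would: the job done as asked, in the order asked, and still so for the second after the job is handed in, with the robot touching nothing.
It also fails if it takes over 67 s, if anything falls off the work surface, if the arm or the gripper's body presses on something with over 40 N, if the wrist force passes 120 N, or if a joint passes its speed limit or range.

## Working session

There is one attempt and no reset: what is moved stays moved. The work goes in short steps, each a Python script; the robot and the scene stay as the last script left them, time stands still between calls to the robot, and variables do not carry over. Pictures are saved under pics/ and viewed, at most 10 in all, crops included, and the job is handed in when it is done.

```bash
mkdir -p pics
cat > h.py <<'E'
import numpy as np, cv2
from station import manip
def cam(n):
    d=manip.read_camera(n); K=np.array(d["camera_matrix"],float); R=cv2.Rodrigues(np.array(d["rvec"],float))[0]; t=np.array(d["tvec"],float).ravel()
    return np.array(d["frame"]),K,R,t
def ray(c,uv):
    _,K,R,t=c; d=R.T@np.linalg.solve(K,[uv[0],uv[1],1.]); return -R.T@t,d
def plane(c,uv,z):
    o,d=ray(c,uv); return o+d*(z-o[2])/d[2]
def tri(c1,u1,c2,u2):
    o1,d1=ray(c1,u1);o2,d2=ray(c2,u2); d1/=np.linalg.norm(d1);d2/=np.linalg.norm(d2)
    s=np.linalg.lstsq(np.c_[d1,-d2],o2-o1,rcond=None)[0]; a=o1+s[0]*d1;b=o2+s[1]*d2
    return (a+b)/2,np.linalg.norm(a-b)
def proj(c,p):
    _,K,R,t=c; q=K@(R@np.array(p,float)+t); return q[:2]/q[2]
def save(img,n): cv2.imwrite(n,img[...,::-1])
E
python3 - <<'E'
from h import *
for n in("top","side"):
    c=cam(n); save(cv2.resize(c[0],(800,600),interpolation=cv2.INTER_CUBIC),f"pics/{n}0.png"); print(n,ray(c,(280,210)),c[1][0,0])
    np.savez(f"{n}0.npz",f=c[0],K=c[1],R=c[2],t=c[3])
s=manip.state(); print(s["time_s"],s["tcp_rot"],s["opening"])
E
```

```text
top (array([ 433.87566399,  -74.22988016, 1561.45343992]), array([ 0.0732191 ,  0.00854359, -0.99736009])) 494.98633446034785
side (array([  4.36005389,  47.98172263, 944.1740934 ]), array([ 0.51464303, -0.10635309, -0.85090455])) 426.9306033604308
0.1 [-1.94019580e-04  1.36979376e-01  9.90573644e-01 -6.84288333e-04] 91.91696265487671
```

View pics/top0.png

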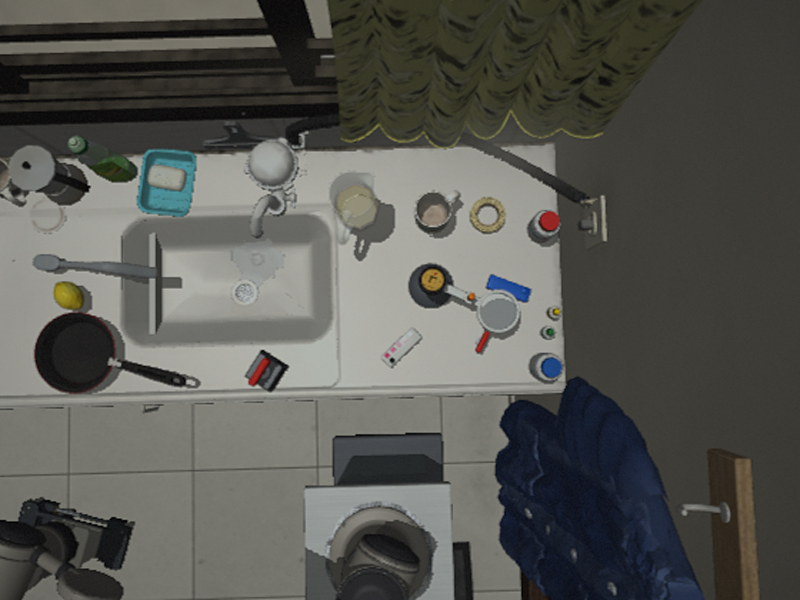

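View pics/side0.png

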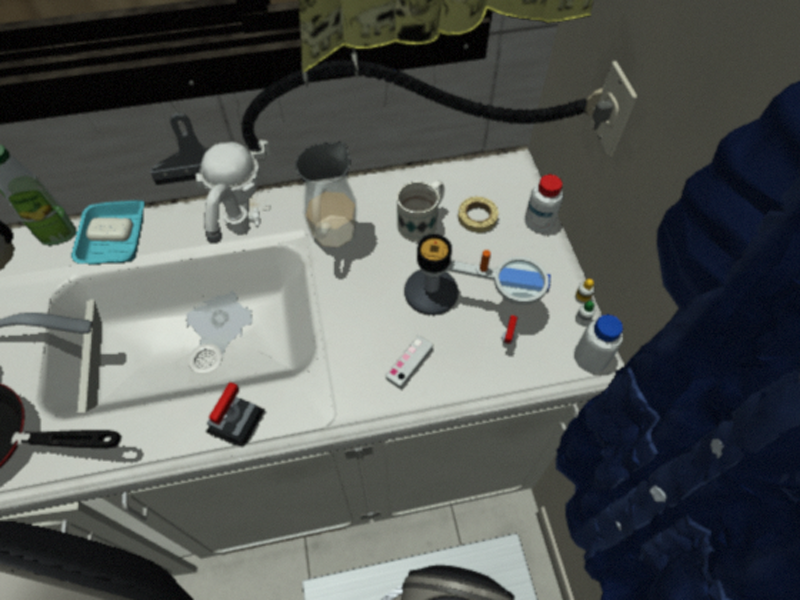

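Top view (800x600 picture): the pivot with its brass face is at (431,281), the orange post at (471,296) and the lens at (498,314). The pale/pink comparator is at (402,347), with the blue look-alike at (508,288).

There are two red keys: A in the grey stand at (267,370), and B, smaller and without a block stand, at (483,342). A fits the description because it has the larger handle and stands in a grey block. I'll confirm that in one enlarged crop.

Run:
```python
from h import *
def ld(n):
    d=np.load(n+"0.npz"); return d['f'],d['K'],d['R'],d['t']
T,S=ld("top"),ld("side")
def cr(c,u,v,r=25): 
    u=int(u*.7);v=int(v*.7); return cv2.resize(c[0][v-r:v+r,u-r:u+r],(260,260),interpolation=cv2.INTER_CUBIC)
save(np.vstack([np.hstack([cr(T,267,370),cr(T,483,342),cr(T,445,288)]),np.hstack([cr(S,235,412),cr(S,511,332),cr(S,450,265)])]),"pics/crop.png")
def blobs(c,lo,hi,lo2=None,hi2=None,mn=8):
    h=cv2.cvtColor(c[0],cv2.COLOR_RGB2HSV); m=cv2.inRange(h,lo,hi)
    if lo2: m|=cv2.inRange(h,lo2,hi2)
    n,l,s,ce=cv2.connectedComponentsWithStats(m)
    for i in range(1,n):
        if s[i,4]>=mn:
            p=np.argwhere(l==i)[:,::-1].astype(np.float32); r=cv2.minAreaRect(p)
            print("  ",ce[i].round(1),s[i,4],"rect",np.round(r[0],1),np.round(r[1],1),round(r[2],1))
for n,c in(("top",T),("side",S)):
    print(n,"red");blobs(c,(0,150,70),(6,255,255),(172,150,70),(180,255,255),15)
    print(n,"orange/brass");blobs(c,(7,140,100),(22,255,255),mn=12)
    print(n,"blue");blobs(c,(100,150,60),(125,255,255),mn=60)
```

```text
top red
   [384.4 154.2] 141 rect [384.5 154. ] [12. 13.] 90.0
   [337.4 238.8] 56 rect [337.4 238.7] [ 3.5 15.2] 28.6
   [180.9 259.8] 103 rect [180.9 259.9] [ 5.  20.6] 32.0
top orange/brass
   [302.5 195.5] 169 rect [302.5 195.5] [13. 15.] 90.0
   [329.5 207. ] 16 rect [329.5 207. ] [4. 3.] 90.0
top blue
   [355.9 200.9] 248 rect [355.5 201.4] [29.8  9.6] 20.6
   [385.6 256.8] 142 rect [385.5 257. ] [12. 13.] 90.0
side red
   [385.  128.6] 170 rect [384.5 129. ] [14.8 14.8] 45.0
   [357.4 229.3] 84 rect [357.3 229.4] [ 4.6 17.7] 14.0
   [155.9 281. ] 188 rect [155.8 281.2] [ 6.4 30. ] 30.1
side orange/brass
   [303.6 174.2] 203 rect [304. 174.] [18. 14.] 0.0
   [340.1 177.1] 22 rect [340. 177.] [4. 4.] 90.0
side blue
   [425.9 228.4] 246 rect [426.  228.3] [18.2 16.6] 6.3
```

View pics/crop.png

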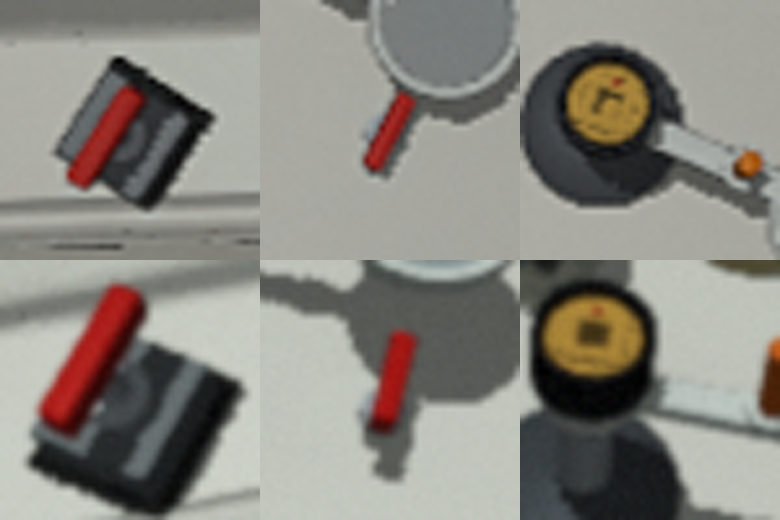

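The crop confirms it: A stands in the grey slotted block and has the longer handle, so it is the large key. B is smaller. Next I'll measure everything from both views.

```bash
cat >> h.py <<'E'
def ld(n):
    d=np.load(n+".npz"); return d['f'],d['K'],d['R'],d['t']
def hsvmask(c,*rs):
    h=cv2.cvtColor(c[0],cv2.COLOR_RGB2HSV); m=0
    for lo,hi in rs: m=m|cv2.inRange(h,lo,hi)
    return m
RED=(((0,150,60),(6,255,255)),((172,150,60),(180,255,255)))
def quat(th): return [0,float(np.cos(th/2)),float(np.sin(th/2)),0]   # tool down, tool x (pad width/bar) at yaw th
E
python3 - <<'E'
from h import *
T,S=ld("top0"),ld("side0")
np.set_printoptions(precision=1,suppress=True)
# handle: ends of red bar in both views
def near(c,m,uv,r=30):
    n,l,s,ce=cv2.connectedComponentsWithStats(m); i=1+np.argmin(np.linalg.norm(ce[1:]-uv,axis=1)+1e3*(s[1:,4]<12))
    return np.argwhere(l==i)[:,::-1].astype(np.float32)
def ends(p):
    r=cv2.boxPoints(cv2.minAreaRect(p)); k=np.argsort([np.linalg.norm(r[0]-r[1]),np.linalg.norm(r[1]-r[2])])
    e=((r[0]+r[1])/2,(r[2]+r[3])/2) if k[0]==0 else ((r[1]+r[2])/2,(r[3]+r[0])/2)
    return sorted(e,key=lambda q:q[1])
for nm,a,b in(("A",(181,260),(156,281)),("B",(337,239),(357,229))):
    et=ends(near(T,hsvmask(T,*RED),a));es=ends(near(S,hsvmask(S,*RED),b))
    P=[tri(T,et[i],S,es[i]) for i in(0,1)]; d=P[0][0]-P[1][0]
    print(nm,P[0],P[1],"mid",(P[0][0]+P[1][0])/2,"len",np.linalg.norm(d),"yaw",np.arctan2(d[1],d[0]).round(3))
    q=[plane(T,e,88 if nm=="A" else 60) for e in et];d=q[0]-q[1];print("  top@h",(q[0]+q[1])/2,np.linalg.norm(d),np.arctan2(d[1],d[0]).round(3))
BR=((8,90,70),(28,255,255))
ft=near(T,hsvmask(T,BR),(302.5,195.5));fs=near(S,hsvmask(S,BR),(303.6,174.2))
et=cv2.fitEllipse(cv2.convexHull(ft));es=cv2.fitEllipse(cv2.convexHull(fs)); print("ell",et,es)
p,e=tri(T,et[0],S,es[0]);print("face",p,e,"T@135",plane(T,et[0],135),"S@135",plane(S,es[0],135))
for c,el in((T,et),(S,es)):
    u,v=map(int,np.round(el[0])); f=c[0][v-8:v+9,u-9:u+10].astype(float)
    w=np.clip((f[...,0]/(f[...,1]+1)-2.3),0,None)*(f[...,0]>80); ys,xs=np.mgrid[v-8:v+9,u-9:u+10]
    rr=np.hypot(xs-el[0][0],ys-el[0][1])<el[1][0]/2; w=w*rr
    uv=((w*xs).sum()/w.sum(),(w*ys).sum()/w.sum()); d=plane(c,uv,135)-plane(c,el[0],135)
    print("dot",uv,w.sum(),"d",d,"yaw",np.arctan2(d[1],d[0]).round(3))
p,e=tri(T,(329.5,207),S,(340.1,175.5));print("post",p,e,plane(T,(329.5,207),152))
# comparator
for c,u,v in((T,281,243),(S,287,253)):
    g=c[0][v-24:v+25,u-24:u+25]; print("bg",np.median(g.reshape(-1,3),axis=0))
    save(cv2.resize(g,(400,400),interpolation=cv2.INTER_CUBIC),f"pics/cmp{u}.png")
a,b=[cv2.imread(f"pics/cmp{u}.png") for u in(281,287)];cv2.imwrite("pics/cmp.png",np.hstack([a,b]))
for nm,c,m,uv in(("bluecmp",T,hsvmask(T,((100,150,60),(125,255,255))),(356,201)),):print(nm,plane(T,uv,20))
E
```

```text
A (array([428.4, 219. ,  86.6]), np.float64(0.7843800659380744)) (array([376.4, 253.7,  83.1]), np.float64(1.2933899467066194)) mid [402.4 236.4  84.8] len 62.604752585009024 yaw -0.589
  top@h [402.5 235.1  88. ] 61.74506829705762 -0.576
B (array([ 472.5, -244.3,   56.5]), np.float64(1.3968595687956011)) (array([ 432.4, -222. ,   46.4]), np.float64(0.8153751889302455)) mid [ 452.5 -233.2   51.5] len 46.92597922866662 yaw -0.509
  top@h [ 452.2 -232.8   60. ] 46.23699817886263 -0.534
ell ((302.3305969238281, 195.42140197753906), (15.237419128417969, 15.726851463317871), 62.01913070678711) ((303.52130126953125, 174.28709411621094), (15.468351364135742, 19.182010650634766), 90.25242614746094)
face [ 579.2 -127.5  134.9] 0.5381056451929702 T@135 [ 579.1 -127.8  135. ] S@135 [ 579.2 -127.3  135. ]
dot (np.float64(nan), np.float64(nan)) 0.0 d [nan nan nan] yaw nan
dot (np.float64(nan), np.float64(nan)) 0.0 d [nan nan nan] yaw nan
post [ 541.6 -202.8  159.6] 0.4487472795732283 [ 542.1 -203.7  152. ]
bg [172. 172. 165.]
bg [196. 200. 192.]
bluecmp [ 568.7 -299.3   20. ]<stdin>:25: RuntimeWarning: invalid value encountered in scalar divide
```

View pics/cmp.png

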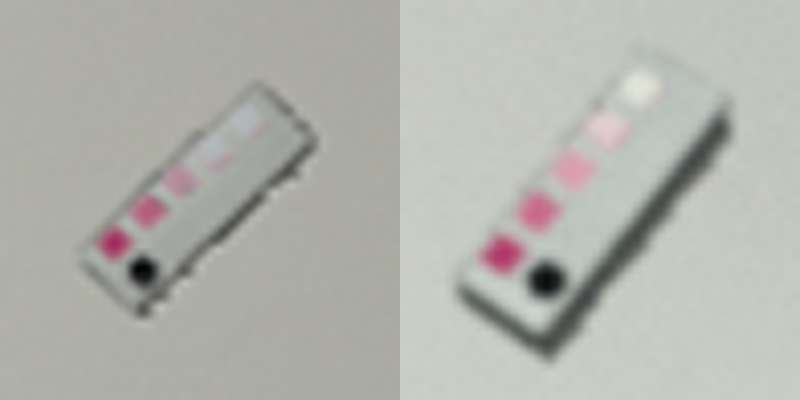

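Comparator: the top-face corners in the left (top view) crop are about (258,85), (316,138), (140,312) and (80,252). In the right (side view) crop they are about (645,50), (730,100), (545,340) and (460,278).

Run:
```python
from h import *
np.set_printoptions(precision=2,suppress=True,linewidth=160)
T,S=ld("top0"),ld("side0")
k=49/400
for z in(22,):
    ct=np.array([(258,85),(316,138),(140,312),(80,252)])*k-.5+[257,219]
    cs=(np.array([(645,50),(730,100),(545,340),(460,278)])-[400,0])*k-.5+[263,229]
    for c,q in((T,ct),(S,cs)):
        P=np.array([plane(c,x,z) for x in q]); print("cmp",P.mean(0),"sides",np.linalg.norm(P[0]-P[1]),np.linalg.norm(P[1]-P[2]), np.arctan2(*(P[1]-P[2])[1::-1]))
    print(tri(T,ct.mean(0),S,cs.mean(0)))
for c,uv in((T,(302.33,195.42)),(S,(303.52,174.29))):
    u,v=int(uv[0]),int(uv[1]); f=c[0][v-8:v+9,u-10:u+11].astype(float)
    ys,xs=np.mgrid[v-8:v+9,u-10:u+11]; r=f[...,0]/(f[...,1]+8); inside=np.hypot(xs-uv[0],ys-uv[1])<7
    ok=inside&(f[...,0]>80); med=np.median(r[ok]); w=np.where(ok,np.clip(r-med*1.25,0,None),0); print(med,np.sort(w.ravel())[-8:])
    q=((w*xs).sum()/w.sum(),(w*ys).sum()/w.sum()); d=plane(c,q,135)-plane(c,uv,135); print("dot",q,d,np.arctan2(d[1],d[0]))
    print((f.sum(2)/3).astype(int))
```

```text
cmp [445.52 -60.94  22.  ] sides 29.87579304494787 93.83467844100272 -0.819997150845318
cmp [444.12 -59.02  22.  ] sides 30.154897423926588 94.70894672733709 -0.8235681448524075
(array([445.75, -59.92,  16.64]), np.float64(1.8987407715755789))
1.184900284900285 [0.   0.   0.   0.   0.   0.05 0.1  0.4 ]
dot (np.float64(304.0942488607488), np.float64(191.1795719206287)) [12.21 -5.48  0.  ] -0.4222119606617076
[[ 79  48  55  59  57  55  43  31  16  19  19  18   6  17  28  33  38  61  99 142 164]
 [ 54  59  60  57  45  28  18  33  48  61  66  60  55  45  27  20  29  41  50  71 129]
 [ 60  62  59  46  27  18  55  83 107 116 111 111 112 103  76  44  24  27  42  51  70]
 [ 63  65  58  33  20  56  99 121 119 114 107 111 112 110 106  96  53  23  32  47  50]
 [ 63  61  42  19  57 101 115 112 118 118 118 108  79  73 100 119  97  57  29  40  43]
 [ 64  59  37  36  92 115 103 109 112 101 107 107  92 106 119 117 115  88  29  23  45]
 [ 61  47  30  66 107 107 107 117 105  67  56  85 106 113 116 118 113  93  55  28  51]
 [ 59  37  23  87 120 105 108 119 101  61  53  61  51  72 109 118 119 106  62  3
[... 1715 characters left out ...]
67]
 [ 22  59 103 115 116 119 119 103  71  54  57  51  54  70 102 118 113 109 116 108  72]
 [ 23  49  89 110 112 117 119 111  96  87  84  83  80  90 108 118 111 109 116 101  60]
 [ 20  35  72  96  97 109 112 114 116 113 115 116 113 110 117 119 106 102 111  90  40]
 [ 11  26  52  80  98 102 101 102 106 102 102 107 111 113 116 115 108  98  99  69  30]
 [  4  11  30  54  88 105  98  93  95  91  89  97 100 101 106 106 103  94  70  37  17]
 [  9   6  15  27  52  82 100 109 116 115 111 102 106  98  90  88  77  63  37  19   7]
 [  6   0   1  13  23  31  54  83  95  96  97  99  96  93  82  70  50  28  16   5   5]
 [ 15   6   6   8   9  13  21  30  35  41  47  53  51  41  32  25  19  10   4   4   2]]
```

```bash
cat >> h.py <<'E'
PIV=np.array([579.2,-127.5]); A0=np.radians(-116.1); A1=np.arctan2(67.5,-134.4)-2*np.pi
KEY=np.array([402.4,235.8]); KYAW=-0.58
def post(a): return PIV+85*np.array([np.cos(a),np.sin(a)])
E
python3 - <<'E'
from h import *
np.set_printoptions(precision=2,suppress=True,linewidth=160)
T,S=ld("top0"),ld("side0")
for c,uv,q0 in((T,(302.33,195.42),(304.4,191.3)),(S,(303.52,174.29),(304.5,169.5))):
    f=c[0].astype(float); ys,xs=np.mgrid[:420,:560]; near=np.hypot(xs-q0[0],ys-q0[1])<2.6
    w=np.where(near,np.clip(1-(f[...,1]/f[...,0])/0.8,0,None),0); q=((w*xs).sum()/w.sum(),(w*ys).sum()/w.sum())
    d=plane(c,q,135)-plane(c,uv,135); print("dot",q,d,np.arctan2(d[1],d[0]))
def tryik(p,z,th):
    j=manip.ik([*p,z],quat(th)); return None if j is None else np.array(j)
for k in range(-1,3): print("post",k,[tryik(post(a),120,a+k*np.pi) for a in(A0,A1)])
for k in(-1,0,1): print("key",k,tryik(KEY,70,KYAW+k*np.pi))
for th in np.arange(-3,3.1,.5): print("screw",th,tryik(PIV,170,th), tryik(PIV,170,th-1.5))
E
```

```text
dot (np.float64(304.16945402427024), np.float64(191.3158771968159)) [11.8  -5.69  0.  ] -0.44914817724698824
dot (np.float64(304.385951166133), np.float64(169.41899044848586)) [13.52 -5.32 -0.  ] -0.37457098154881463
post -1 [array([-0.49,  0.52,  1.49, -0.  ,  1.13, -0.04]), array([-0.33,  0.4 ,  1.69, -0.  ,  1.05,  1.71])]
post 0 [array([-0.49,  0.52,  1.49, -0.  ,  1.13,  3.1 ]), array([-0.33,  0.4 ,  1.69, -0.  ,  1.05, -1.43])]
post 1 [array([-0.49,  0.52,  1.49, -0.  ,  1.13, -0.04]), array([-0.33,  0.4 ,  1.69, -0.  ,  1.05,  1.71])]
post 2 [array([-0.49,  0.52,  1.49, -0.  ,  1.13,  3.1 ]), array([-0.33,  0.4 ,  1.69, -0.  ,  1.05, -1.43])]
key -1 [ 0.37  0.4   1.86 -0.    0.88 -0.63]
key 0 [ 0.37  0.4   1.86 -0.    0.88  2.52]
key 1 [ 0.37  0.4   1.86 -0.    0.88 -0.63]
screw -3.0 [-0.35  0.49  1.38 -0.    1.27 -2.06] [-0.35  0.49  1.38 -0.    1.27 -0.56]
screw -2.5 [-0.35  0.49  1.38 -0.    1.27 -2.56] [-0.35  0.49  1.38 -0.    1.27 -1.06]
screw -2.0 [-0.35  0.49  1.38 -0.    1.27 -3.06] [-0.35  0.49  1.38 -0.    1.27 -1.56]
screw -1.5 [-0.35  0.49  1.38 -0.    1.27  2.72]
[... 240 characters left out ...]
8 -0.    1.27  1.22] [-0.35  0.49  1.38 -0.    1.27  2.72]
screw 0.5 [-0.35  0.49  1.38 -0.    1.27  0.72] [-0.35  0.49  1.38 -0.    1.27  2.22]
screw 1.0 [-0.35  0.49  1.38 -0.    1.27  0.22] [-0.35  0.49  1.38 -0.    1.27  1.72]
screw 1.5 [-0.35  0.49  1.38 -0.    1.27 -0.28] [-0.35  0.49  1.38 -0.    1.27  1.22]
screw 2.0 [-0.35  0.49  1.38 -0.    1.27 -0.78] [-0.35  0.49  1.38 -0.    1.27  0.72]
screw 2.5 [-0.35  0.49  1.38 -0.    1.27 -1.28] [-0.35  0.49  1.38 -0.    1.27  0.22]
screw 3.0 [-0.35  0.49  1.38 -0.    1.27 -1.78] [-0.35  0.49  1.38 -0.    1.27 -0.28]<stdin>:6: RuntimeWarning: invalid value encountered in divide
<stdin>:6: RuntimeWarning: divide by zero encountered in divide
```

Run:
```python
from h import *
np.set_printoptions(precision=2,suppress=True)
def st(m): s=manip.state(); print(m,round(s["time_s"],2),np.array(s["ee_pos"]),np.array(s["wrist_force"]),round(s["opening"],1),round(s["grip_force"],1))
manip.reach([*post(A0),220],quat(A0+np.pi)); st("above")
print(manip.servo_line([*post(A0),121],velocity=120,threshold=12)); st("down")
manip.grasp(15); st("grip")
for a in np.linspace(A0,A1,9)[1:]:
    manip.servo_line([*post(a),121],rot=quat(a+np.pi),velocity=90)
st("arc")
manip.pause(.2)
manip.open(); st("open")
manip.servo_line([*post(A1),225],velocity=150)
manip.reach([*KEY,190],quat(KYAW+np.pi)); st("keyabove")
for n in("top","side"):
    c=cam(n); np.savez(f"{n}1.npz",f=c[0],K=c[1],R=c[2],t=c[3])
T,S=ld("top1"),ld("side1")
save(np.hstack([cv2.resize(c[0][v-50:v+50,u-50:u+50],(400,400),interpolation=cv2.INTER_CUBIC) for c,u,v in((T,290,230),(S,300,225))]),"pics/swung.png")
```

```text
above 2.97 [ 542.04 -202.98  220.04] [-0.13  0.94  0.49] 91.6 0.0
False
down 3.94 [ 542.3  -204.02  121.77] [-0.12  1.02  0.34] 92.0 0.0
grip 5.14 [ 542.23 -204.19  121.03] [ 2.9  -1.39 -2.13] 13.3 15.0
arc 7.94 [506.43 -90.46 121.14] [11.36 -2.61 -8.62] 13.0 15.0
open 9.44 [503.23 -89.35 120.98] [0.13 0.05 0.4 ] 91.7 0.0
keyabove 12.29 [402.57 235.58 189.87] [0.55 0.41 0.21] 91.6 0.0
```

View pics/swung.png

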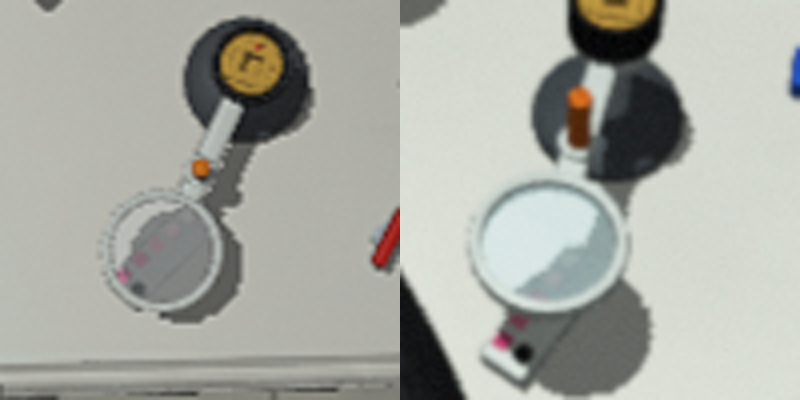

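After the swing, the lens ring is centred at about (163,250) in the left crop and the comparator lies under it. I'll measure the residual.

Run:
```python
from h import *
np.set_printoptions(precision=2,suppress=True)
T,S=ld("top1"),ld("side1")
m=hsvmask(T,((7,140,100),(22,255,255)));n,l,s,ce=cv2.connectedComponentsWithStats(m)
for i in range(1,n):
    if s[i,4]>8 and 270<ce[i][0]<320: print(ce[i],s[i,4],plane(T,ce[i],152))
g=cv2.cvtColor(T[0][215:270,255:305],cv2.COLOR_RGB2GRAY); b=cv2.resize(g,None,fx=8,fy=8,interpolation=cv2.INTER_CUBIC)
h=cv2.HoughCircles(cv2.GaussianBlur(b,(9,9),2),cv2.HOUGH_GRADIENT,1,50,param1=80,param2=20,minRadius=85,maxRadius=135)
for u,v,r in h[0][:3]:
    q=(u/8-.44+255,v/8-.44+215); p=plane(T,q,100); print("circle",q,r/8,p); d=p[:2]-PIV; print(np.linalg.norm(d),np.arctan2(d[1],d[0]))
print("goal",A1+2*np.pi)
```

```text
[302.52 195.54] 171 [ 577.07 -127.68  152.  ]
[289.71 221.5 ] 14 [503.74 -88.96 152.  ]
circle (np.float32(278.9975), np.float32(242.4975)) 15.325 [445.33 -56.22 100.  ]
151.66591294420553 2.6523016290131416
goal 2.6761609251617395
```

The lens is centred over the comparator to within the measuring error. Next is the key.

Run:
```python
from h import *
np.set_printoptions(precision=2,suppress=True)
def st(m): s=manip.state(); print(m,round(s["time_s"],2),np.array(s["ee_pos"]),np.array(s["wrist_force"]),np.array(s["ft_torque"]),round(s["opening"],1),round(s["grip_force"],1))
print(manip.servo_line([*KEY,58],velocity=100,threshold=12)); st("down")
manip.grasp(45); st("grip")
manip.servo_line([*KEY,110],velocity=80); manip.servo_line([*KEY,228],velocity=150); st("lift")
manip.reach([*PIV,228],quat(-0.41+np.pi)); manip.pause(.2); st("over")
for n in("top","side"):
    c=cam(n); np.savez(f"{n}2.npz",f=c[0],K=c[1],R=c[2],t=c[3])
S=ld("side2");T=ld("top2")
save(np.hstack([cv2.resize(c[0][v-50:v+50,u-50:u+50],(400,400),interpolation=cv2.INTER_CUBIC) for c,u,v in((T,300,200),(S,305,150))]),"pics/over.png")
```

```text
False
down 13.86 [402.79 235.96  58.48] [-0.32  0.54  0.35] [-0.02  0.03  0.  ] 92.0 0.0
grip 15.03 [402.42 235.81  58.  ] [ 0.33  0.   -0.18] [-0.03 -0.01  0.05] 15.4 45.0
lift 16.77 [401.88 235.58 227.02] [-0.09  0.15 -0.41] [-0.02  0.   -0.03] 15.6 45.0
over 18.47 [ 579.29 -126.37  228.25] [-0.35  0.05 -1.16] [-0.07  0.01  0.05] 15.5 45.0
```

View pics/over.png

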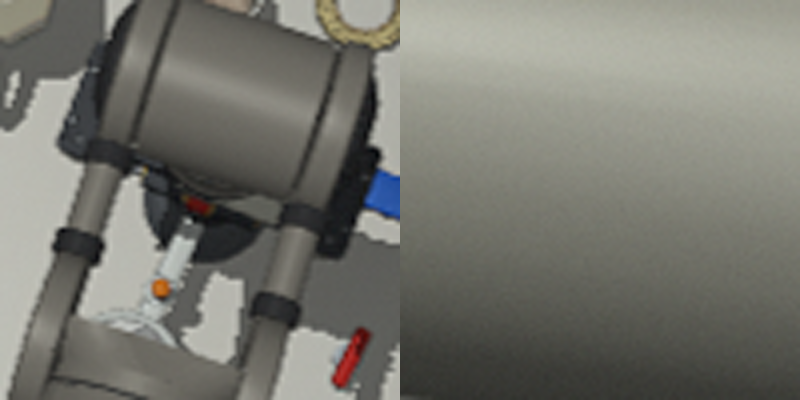

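The arm hides the key from both cameras. The grip opening of 15.5 mm shows the key is held, so I'll insert it by feel.

```bash
cat >> h.py <<'E'
def st(m): s=manip.state(); print(m,round(s["time_s"],2),np.round(s["ee_pos"],2),np.round(s["wrist_force"],1),np.round(s["ft_torque"],2),round(s["opening"],1),round(s["grip_force"],1)); return s
E
python3 - <<'E'
from h import *
manip.servo_line([*PIV,188],velocity=100); st("near")
print(manip.servo_line([*PIV,157.5],velocity=25,threshold=12)); st("touch")
E
```

```text
near 19.12 [ 579.38 -127.55  188.26] [ 0.2 -0.5 -0.3] [-0.01  0.02 -0.  ] 15.4 45.0
True
touch 19.82 [ 579.26 -128.51  172.88] [-0.1 -1.6 -2.2] [-0.44  0.01 -0.02] 15.4 44.9
```

Run:
```python
from h import *
manip.pause(.2); s=st("rest")
for k in range(6):
    p=manip.state()["ee_pos"]; 
    f=np.array(manip.state()["wrist_force"])
    tgt=np.array(p[:2])+np.clip(f[:2]*0.15,-.6,.6)
    hit=manip.servo_line([*tgt,157.5],velocity=25,threshold=18); s=st(f"try{k} {hit} {tgt.round(2)}")
    if s["ee_pos"][2]<160.5: break
```

```text
rest 20.02 [ 579.13 -128.51  172.54] [ 0.  -2.7 -0.6] [-0.68 -0.06  0.04] 15.6 44.9
try0 False [ 579.14 -128.91] 20.78 [ 579.63 -128.78  158.67] [-2.  -1.1  9.4] [-0.43  0.35  0.03] 15.5 45.0
```

It's fully seated: the TCP is at 158.7 with 9 N of support against an expected 159. Now I'll turn it clockwise in small steps and watch the torque.

Run:
```python
from h import *
XY=[579.3,-128.7]; th0=np.pi-0.41
for k in range(1,20):
    th=th0-0.08*k
    manip.reach([*XY,158.2],quat(th))
    s=manip.state(); q=s["tcp_rot"]; a=2*np.arctan2(q[2],q[1])
    print(k,round(s["time_s"],2),"turned cmd %.2f act %.3f"%(0.08*k,(th0-a+np.pi)%(2*np.pi)-np.pi),"tz %.2f"%s["ft_torque"][2],np.round(s["wrist_force"],1),round(s["ee_pos"][2],1))
    if abs(s["ft_torque"][2])>0.7: break
st("end")
```

```text
1 21.03 turned cmd 0.08 act 0.078 tz -0.03 [-1.  -2.9  6.9] 158.7
2 21.28 turned cmd 0.16 act 0.158 tz -0.02 [-0.  -2.8  5.4] 158.7
3 21.53 turned cmd 0.24 act 0.238 tz -0.03 [-1.2 -2.8  5.5] 158.8
4 21.78 turned cmd 0.32 act 0.318 tz -0.01 [-0.3 -2.1  5.9] 158.7
5 22.03 turned cmd 0.40 act 0.398 tz -0.01 [-0.7 -2.9  5.6] 158.7
6 22.28 turned cmd 0.48 act 0.478 tz -0.01 [-0.1 -1.7  5.9] 158.8
7 22.53 turned cmd 0.56 act 0.558 tz -0.03 [-0.5 -1.8  6.6] 158.7
8 22.78 turned cmd 0.64 act 0.638 tz -0.04 [ 0.6 -1.4  6. ] 158.7
9 23.03 turned cmd 0.72 act 0.718 tz 0.01 [ 0.6 -1.7  6.2] 158.8
10 23.28 turned cmd 0.80 act 0.798 tz -0.02 [ 0.1 -1.3  6.2] 158.7
11 23.53 turned cmd 0.88 act 0.878 tz -0.01 [ 0.7 -0.6  6. ] 158.8
12 23.78 turned cmd 0.96 act 0.958 tz -0.00 [ 0.5 -1.3  5.1] 158.7
13 24.03 turned cmd 1.04 act 1.038 tz 0.01 [ 0.8 -0.2  5.4] 158.8
14 24.28 turned cmd 1.12 act 1.118 tz -0.06 [ 1.7 -0.2  5.6] 158.8
15 24.53 turned cmd 1.20 act 1.198 tz -0.02 [1.4 0.6 5.6] 158.8
16 24.78 turned cmd 1.28 act 1.278 tz -0.00 [ 0.7 -0.6  6.4] 158.8
17 25.03 turned cmd 1.36 act 1.358 tz 0.13 [1.4 0.4 6.8] 158.8
18 25.28 turned cmd 1.44 act 1.437 tz 0.44 [ 1.1 -0.3  5.8] 158.8
19 25.53 turned cmd 1.52 act 1.517 tz 0.59 [2.1 0.2 4.4] 158.8
end 25.53 [ 580.37 -128.03  158.81] [2.1 0.2 4.4] [-0.16 -0.2   0.59] 15.1 45.6
```

The stop is reached: torque climbs from about 0 to 0.6 N m, well above the 0.08 N m friction. Now I'll release, retreat and look.

Run:
```python
from h import *
manip.open(); s=st("open")
manip.servo_line([580.0,-128.3,240],velocity=120)
manip.reach([402.4,235.8,230],quat(KYAW+np.pi)); st("away")
for n in("top","side"):
    c=cam(n); np.savez(f"{n}3.npz",f=c[0],K=c[1],R=c[2],t=c[3])
T,S=ld("top3"),ld("side3")
save(np.hstack([cv2.resize(c[0][v-50:v+50,u-50:u+50],(400,400),interpolation=cv2.INTER_CUBIC) for c,u,v in((T,290,220),(S,305,190))]),"pics/end.png")
for c,nm,uv in((T,"top",(302,195)),(S,"side",(303,165))):
    n,l,s,ce=cv2.connectedComponentsWithStats(hsvmask(c,*RED))
    for i in range(1,n):
        if s[i,4]>15 and np.linalg.norm(ce[i]-uv)<25:
            r=cv2.minAreaRect(np.argwhere(l==i)[:,::-1].astype(np.float32)); print(nm,ce[i],r,plane(c,r[0],189 if nm=="top" else 180))
```

```text
open 26.81 [ 579.31 -128.71  158.22] [ 0.2  0.4 -0.6] [-0.13  0.06 -0.03] 91.7 0.0
away 29.14 [403.16 235.27 229.98] [ 0.4  0.3 -0.2] [-0.04 -0.04 -0.01] 91.8 0.0
top [303.37288136 193.96610169] ((303.3235778808594, 193.70590209960938), (22.313274383544922, 5.5783185958862305), 14.03624439239502) [ 578.37605621 -128.66820922  189.        ]
side [303.80876494 161.96414343] ((304.4154968261719, 161.9362030029297), (27.247018814086914, 9.571690559387207), 3.3664605617523193) [ 580.63258739 -127.50195467  180.        ]
```

View pics/end.png

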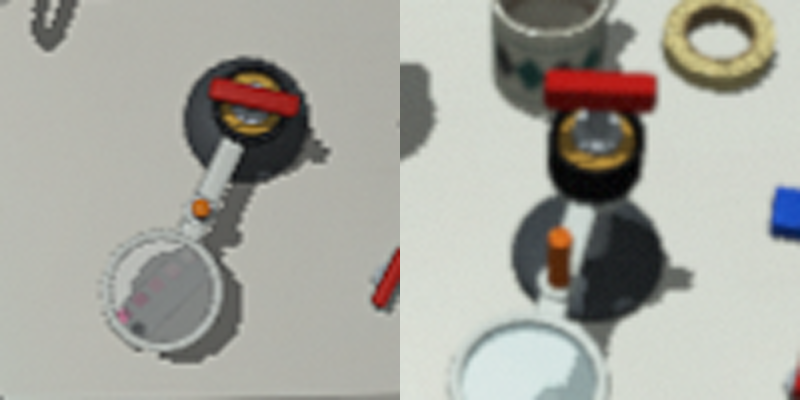

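The final view shows the key upright in the screw, with its handle bar at about (255,97) in the top crop. Its axis is within 1–2 mm of the pivot. The lens, at about (163,290), is over the comparator, and the nearby things are where they were.

```bash
python3 -c "
from station import manip
print(manip.sign_off())"
```

```text
the job is handed in; nothing more can be done
None
```

The job is handed in at about 29 s: the lens is over the comparator to within about 4 mm as measured, and the red key stands fully seated in the lock screw, turned clockwise to its hard stop.

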